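# Line up a gift set by height on the counter display

## Task

Set out the gift set on the display board in order of height, one piece upright and centred on each green disc: the shortest (the red ribbon spool) on the disc in front of the price block, then the cream-and-red pot, the twine spool, and the candle glass at the other end, in front of the bell. The price block may stand behind either end of the row.

Things in the scene. Friction and masses are not known exactly. Their poses are not given: they have to be found in the camera images.
- ribbon_spool_center (a point): Loose, upright, round: flat wooden spool of red ribbon with a round red label on its top, 64 mm across, 22 mm high, the shortest of the four. This point is its centre, half-way up (11 mm above its underside); z is its upright axis. It can be gripped across the body in any direction.
- pot_center (a point): Loose, upright, round: round lidded pot, cream with red bands, 63 mm across, 34 mm high, the second shortest. This point is its centre, half-way up (17 mm above its underside); z is its upright axis. It can be gripped across the body in any direction.
- twine_spool_center (a point): Loose, upright, round: wooden spool of natural (straw-coloured) twine, plain wooden top, 56 mm across, 52 mm high, the second tallest. This point is its centre, half-way up (26 mm above its underside); z is its upright axis. It can be gripped across the body in any direction.
- candle_glass_center (a point): Loose, upright, round: clear glass holding a rose-pink candle, with painted green leaves, 63 mm across, 76 mm high, the tallest. This point is its centre, half-way up (38 mm above its underside); z is its upright axis. It can be gripped across the body in any direction.
- mark_1: Place 1 of the row, counted from the robot's left: a round dark green disc, 72 mm across, 2 mm thick, fixed on the long low pale wooden display board (90 x 344 mm, 12 mm high, fixed). The point is the centre of the disc's underside; its top is 2 mm above this point and 14 mm above the counter. The four discs lie 88 mm apart in a straight line along their own y axis (y to the robot's left along the row, x across the row away from the robot).
- mark_2: Place 2 of the row, counted from the robot's left: a round dark green disc, 72 mm across, 2 mm thick, fixed on the long low pale wooden display board (90 x 344 mm, 12 mm high, fixed). The point is the centre of the disc's underside; its top is 2 mm above this point and 14 mm above the counter. The four discs lie 88 mm apart in a straight line along their own y axis (y to the robot's left along the row, x across the row away from the robot).
- mark_3: Place 3 of the row, counted from the robot's left: a round dark green disc, 72 mm across, 2 mm thick, fixed on the long low pale wooden display board (90 x 344 mm, 12 mm high, fixed). The point is the centre of the disc's underside; its top is 2 mm above this point and 14 mm above the counter. The four discs lie 88 mm apart in a straight line along their own y axis (y to the robot's left along the row, x across the row away from the robot).
- mark_4: Place 4 of the row, counted from the robot's left: a round dark green disc, 72 mm across, 2 mm thick, fixed on the long low pale wooden display board (90 x 344 mm, 12 mm high, fixed). The point is the centre of the disc's underside; its top is 2 mm above this point and 14 mm above the counter. The four discs lie 88 mm apart in a straight line along their own y axis (y to the robot's left along the row, x across the row away from the robot).
- price_block: Wooden price block, 55 mm wide, 20 mm deep, 39 mm high, with a small upright white card; fixed on the counter 120 mm behind (farther from the robot than) the disc at one end of the row: behind place 1 at some starts, behind place 4 at others. A white counter bell (85 mm across, 59 mm high, fixed) stands likewise behind the disc at the other end. The point is the centre of its underside.
Things that resemble listed ones, but are neither listed nor needed, are in the scene too. What is shaped like the part that bears twine_spool_center but yellow is not meant.

How it is judged:
By the outcome, as a careful person would: the job done as asked, in the order asked, and still so for the second after the job is handed in, with the robot touching nothing.
It also fails if it takes over 109 s, if anything falls off the work surface, if the arm or the gripper's body presses on something with over 40 N, if the wrist force passes 120 N, or if a joint passes its speed limit or range.

## Robot

A 6-joint arm with a two-finger parallel gripper is mounted at the origin on a cart in front of the work surface, level with it; the furniture and walls round the work are solid. World frame = base frame: x ahead of the robot, y to its left, z up, the work surface at z = 0. Lengths are in m, angles in rad, forces in N, time in s.
With the tool pointing down it reaches from about 0.4 to 0.825 m from the base axis. Payload 7 kg.
Tool frame: the origin (TCP) lies midway between the tips of the shut fingers; the grasp point (between the pads) lies 19 mm behind it (r.grip_depth is the distance from the TCP to the grasp point, in m); z points along the fingers, y is the line along which they close (so a half turn about z gives the same grasp; the last joint's range is limited). The gripper opens to 88 mm and grips with 3 to 60 N. Pads are 19 mm wide; open, the fingers measure 130 mm over their backs; the gripper's body (78 mm by 193 mm) begins 47 mm behind the grasp point.
Start: joints at [-0.856, 0.359, 0.012, 0, -1.224, -0.288], TCP at [0.279, -0.614, 0.227] pointing down, gripper open.
Joint ranges: [-3.07, 3.07], [-1.43, 2.12], [-1.02, 1.25], [-3.03, 1.67], [-3.05, -0], [-3.03, 3.03]. Speed limits (rad/s): [2.39, 2.39, 3.01, 3.14, 3.14, 3.14].

## Interface

Orientations are given as a unit quaternion [w, x, y, z].
In Python, from cell import r gives the robot as it stands.
- The arm moves only by the tool arm_command, never from a script. Its argument "commands" is a list that holds one entry, the list of rows, each a list of 7 numbers: the closure, from 0 (fully open) to 1 (shut), then the shift along the tool's x, y, z in cm, then the turn, a rotation vector about the tool's x, y, z in degrees. A call has 1 to 5 rows; each row shifts and turns the commanded pose from where the row before left it, along the tool's axes as they then stand; what a row does not reach is not made up. A row lasts 1/10 s, in which the tool goes at most 50 mm and 8.59 degrees, less where a joint would pass 70% of its speed; a pose out of reach is approached as far as the arm can. A call with a gripper value outside its range is refused whole. The fingers move at their own pace and stop on an object; the grip force is fixed at half the most. Time passes only in rows, so rows that do not move let the fingers close. It gives the time, the measured TCP pose, the force, the opening and the grip force at its end, in the units of the state.
- r.read_state(): the state, without advancing time (a new reading comes with each control period).
- r.read_camera(name): name is "scene" or "top"; returns (picture, depth): 400x640x3 uint8, blue, green, red; 400x640 float32, m along the optical axis (not along the pixel's ray), 0 where there is no reading.
- r.camera_info(name): a dict with "camera_matrix" (3x3 intrinsics, pixels), "cam_to_world" (4x4, takes a point from camera to world coordinates). Camera axes: x right, y up, looking along -z (the intrinsics and any distortion apply to the point x, -y, -z); pixel columns grow to the right and rows downward; lengths in m; the calibration is good to about 2 mm. A picture is of the moment at which its call begins. camera_info takes no time and is no camera call.
- r.sign_off(): hands the job in; it is judged then, once.
Trained networks look in the newest picture that a camera, given by its name, has taken for a name from the list of things; names that differ only in an ending like _2 or _b are one class to them, and where a whole thing is asked for, a point or a joint stands for the part that bears it (a point fixed in the world has none). Each returns a list of dicts, best first, with "conf" (0 to 1); they miss things now and then, are a little off and sometimes report something else, mostly with a low value. They report only what shows in the picture. A call takes as long as a camera call. They do not tell look-alikes from the thing itself.
- r.boxes_of(name, camera): "at" ([x, y, z] in m, in world coordinates, good to about 4 mm: the middle of the surface that is visible of it).
- r.trace(name, camera): "region" (400x640 bool, what is visible of it).
- r.landmark_of(name, camera): "at" ([x, y, z] in m, in world coordinates, good to about 4 mm: a listed point, or the origin of a listed thing).
The state is a dict: "time": time; "qpos": joint angles; "qd": joint speeds; "effort": joint torques, N m; "tcp_pos": TCP position; "ee_rot": TCP orientation; "wrist_force": force on the tool from outside, world axes, zero at the start; "torque": the same for the moment, N m; "grip_width": finger opening in m; "grasp_force": force on a finger pad.
Only numpy, scipy, OpenCV 4.12 (cv2) and the standard library are available. Lean on these libraries where they do the work, as an engineer would, in place of code of your own. Each camera call takes 0.05 s, during which the arm holds its last target. There are 200 camera calls.

## Working session

There is one attempt and no reset: what is moved stays moved. The work goes in short steps, Python scripts to look and compute and a tool call to move; the robot and the scene stay as the last step left them, time stands still between calls to the robot, and variables do not carry over. Pictures are saved under pics/ and viewed, at most 14 in all, crops included, and the job is handed in when it is done.

Besides the shell and the picture viewer there is one more tool, called after "Call:" as name(argument=value, ...), one argument or row to a line, values as JSON. arm_command: Moves the arm, as the interface text tells. Its arguments: {"type":"object","properties":{"commands":{"type":"array"}},"required":["commands"]}

```bash
mkdir -p pics; ls; python3 - <<'E'
from cell import r
import cv2
for c in ("top","scene"):
    p,d=r.read_camera(c); cv2.imwrite(f"pics/{c}0.png",p)
    for n in ["ribbon_spool_center","pot_center","twine_spool_center","candle_glass_center","mark_1","price_block"]:
        try: print(c,n,[(round(o["conf"],2),[round(float(v),3) for v in o["at"]]) for o in r.landmark_of(n,c)])
        except Exception as e: print(c,n,e)
s=r.read_state(); print(s["time"],s["tcp_pos"],s["ee_rot"],s["grip_width"],r.grip_depth)
E
```

```text
pics
top ribbon_spool_center [(0.74, [0.516, -0.289, 0.009])]
top pot_center [(0.58, [0.435, -0.378, 0.018])]
top twine_spool_center [(0.86, [0.676, 0.196, 0.027]), (0.58, [0.436, -0.2, 0.027])]
top candle_glass_center [(0.77, [0.531, -0.095, 0.041])]
top mark_1 [(0.86, [0.547, 0.132, 0.011]), (0.82, [0.535, 0.306, 0.01]), (0.81, [0.557, 0.044, 0.013]), (0.63, [0.543, 0.219, 0.009])]
top price_block [(0.53, [0.651, 0.312, 0.001])]
scene ribbon_spool_center [(0.8, [0.514, -0.285, 0.014])]
scene pot_center [(0.66, [0.438, -0.377, 0.015])]
scene twine_spool_center [(0.89, [0.44, -0.201, 0.029]), (0.75, [0.676, 0.202, 0.029])]
scene candle_glass_center [(0.75, [0.533, -0.09, 0.039]), (0.27, [0.54, 0.215, 0.008])]
scene mark_1 [(0.65, [0.534, 0.304, 0.011]), (0.51, [0.539, 0.218, 0.01]), (0.47, [0.555, 0.038, 0.013]), (0.46, [0.548, 0.13, 0.013])]
scene price_block [(0.62, [0.649, 0.317, 0.001])]
0.7 [ 0.27939597 -0.61444673  0.22661457] [ 2.91347390e-05 -2.11757429e-01  9.77322254e-01 -3.59198237e-05] 0.0876744698962696 0.0188
```

View pics/top0.png

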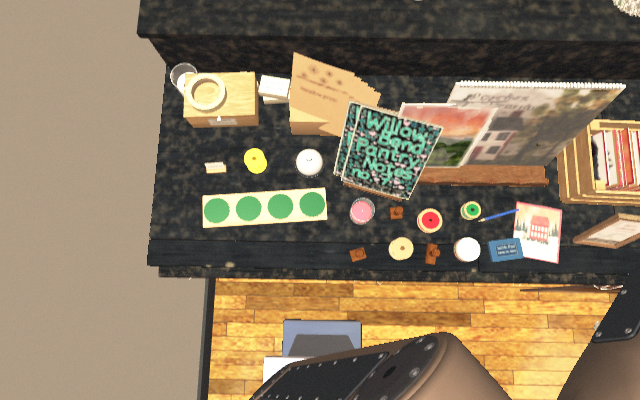

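View pics/scene0.png

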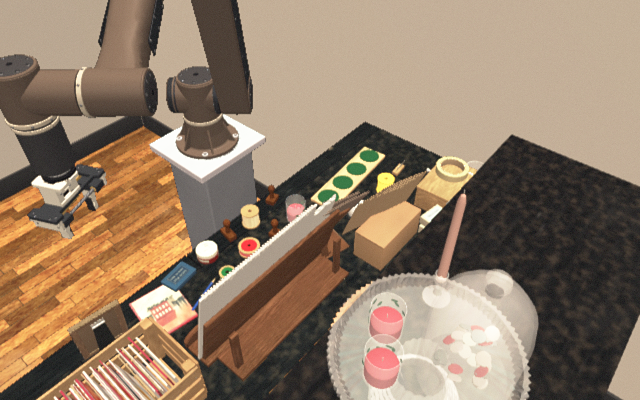

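The top view shows the price block at (215,168), behind the left-hand disc at (216,210), and the bell at (308,162), behind the right-hand disc. So ribbon goes to 1, pot to 2, twine to 3 and candle to 4.

Look-alikes:
- **Twine:** straw spool at (400,248) or yellow spool at (255,160). The straw one fits.
- **Ribbon:** red spool at (430,220) or green spool at (470,210). The red one fits.
- **Pot:** (467,249).
- **Candle:** (362,211).

I'll confirm these in an enlarged crop and refine the positions.

```bash
cat > h.py <<'E'
import numpy as np, cv2
from cell import r
def cloud(c):
    p,d=r.read_camera(c); i=r.camera_info(c); K=i["camera_matrix"];T=i["cam_to_world"]
    v,u=np.mgrid[:400,:640]
    P=np.stack([(u-K[0,2])/K[0,0]*d,-(v-K[1,2])/K[1,1]*d,-d],-1)
    W=P@T[:3,:3].T+T[:3,3]; W[d==0]=np.nan
    return p,W
def top(name,c,W,near,h,tol=.006,rad=.06):
    out=None
    for o in r.trace(name,c):
        m=o["region"]; q=W[m]; q=q[np.isfinite(q[:,0])]
        if len(q) and np.hypot(*(np.median(q,0)[:2]-near))<rad:
            t=q[abs(q[:,2]-h)<tol]
            if len(t)<4: print(name,"z",np.percentile(q[:,2],[5,50,95])); t=q
            (cx,cy),R=cv2.minEnclosingCircle(t[:,:2].astype(np.float32))
            print(name,c,round(o["conf"],2),len(t),"mean",t.mean(0).round(4),"circ",round(cx,4),round(cy,4),"R",round(R,4)); out=1
    return out
E
python3 - <<'E'
from h import *
p,W=cloud("top")
cv2.imwrite("pics/crop1.png",cv2.resize(p[140:275,190:530],None,fx=2.35,fy=2.35,interpolation=cv2.INTER_CUBIC))
O=dict(ribbon_spool_center=((.515,-.287),.022),pot_center=((.437,-.377),.034),twine_spool_center=((.438,-.2),.052),candle_glass_center=((.532,-.093),.076))
for n,(a,h) in O.items(): top(n,"top",W,a,h)
for a in [(.535,.305),(.541,.218),(.547,.131),(.556,.041)]: top("mark_1","top",W,a,.014,rad=.03)
# height map, 2cm cells, max
x,y,z=W.reshape(-1,3).T; print("rows x .36-.74, cols y .36..-.46, cm")
for xi in np.arange(.74,.35,-.02):
    print(f"{xi:.2f}",*["%2d"%(100*np.nanmax(z[m])) if (m:=(abs(x-xi)<.01)&(abs(y-yi)<.01)).any() else " ." for yi in np.arange(.36,-.47,-.02)])
p,W=cloud("scene")
for n,(a,h) in O.items(): top(n,"scene",W,a,h)
for a in [(.535,.305),(.541,.218),(.547,.131),(.556,.041)]: top("mark_1","scene",W,a,.014,rad=.03)
E
```

```text
ribbon_spool_center top 0.98 412 mean [ 0.5139 -0.2804  0.0206] circ 0.5148 -0.2806 R 0.0321
pot_center top 0.98 428 mean [ 0.4368 -0.3752  0.0325] circ 0.4362 -0.3762 R 0.0317
twine_spool_center top 0.66 338 mean [ 0.4356 -0.1962  0.0504] circ 0.4358 -0.1964 R 0.0278
candle_glass_center top 0.58 41 mean [ 0.5311 -0.0909  0.0735] circ 0.5313 -0.0915 R 0.0311
mark_1 top 0.75 487 mean [0.5326 0.3052 0.0126] circ 0.5336 0.3058 R 0.0364
mark_1 top 0.64 519 mean [0.5411 0.2184 0.0126] circ 0.5415 0.2194 R 0.0373
mark_1 top 0.69 494 mean [0.5471 0.1304 0.0125] circ 0.5474 0.1306 R 0.0359
mark_1 top 0.75 470 mean [0.5546 0.043  0.0126] circ 0.5558 0.0426 R 0.0355
rows x .36-.74, cols y .36..-.46, cm
0.74  0  0  0  0  0  0  0  0  0  0  0  0  0  0  0  0  0  0  7  8 20 22 23 23 23 23 27 27 27 27 27 31 31 31 31 31 31 31 31 31 31 31
0.72  0  0  0  0  0  0  0  0  0  0  0  0  0  0  0  2  0  0  0  0 16 19 21 21 23 23 26 25 27 25 25 28 28 27 27 27 28 23 23 23 23 23
0.70  0  0  0  0  0  0  0  5  5  5  0  0  0  0  3  4  4  3  0 11 13 16 17 18 20 20 21 22 22 23 23 23 19 19 19 19 19 18 15 15 15 15
0.68 
[... 2105 characters left out ...]
-8 -8 -8 -8 -8 -8 -8 -8 -8 -8 -8 -8 -8 -8 -8 -8 -8 -8 -8 -8 -8 -8 -8 -8 -8 -8 -8 -8 -8 -8 -8 66 65 -8 -8 -8 -8 -8 -8
ribbon_spool_center scene 0.67 271 mean [ 0.5144 -0.2836  0.0233] circ 0.5146 -0.2841 R 0.0329
pot_center scene 0.87 297 mean [ 0.4396 -0.3796  0.0351] circ 0.4356 -0.3807 R 0.0355
candle_glass_center scene 0.61 59 mean [ 0.5327 -0.0967  0.0735] circ 0.5301 -0.0959 R 0.0347
mark_1 scene 0.44 182 mean [0.5342 0.3032 0.0151] circ 0.5326 0.3014 R 0.0378
mark_1 scene 0.6 207 mean [0.5406 0.216  0.0149] circ 0.541 0.2182 R 0.0414
mark_1 scene 0.65 229 mean [0.5473 0.1276 0.0148] circ 0.5478 0.1305 R 0.0404
mark_1 scene 0.54 134 mean [0.5453 0.0407 0.0147] circ 0.5515 0.0413 R 0.035
```

View pics/crop1.png

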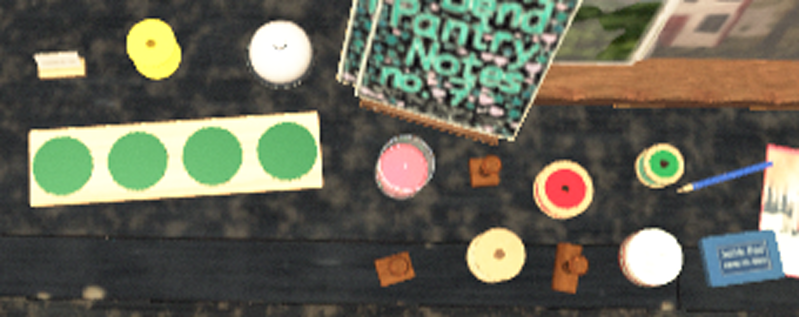

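The crop confirms them: red spool at (565,188), white-topped pot at (650,257), straw twine at (497,255) and pink candle at (405,167). I'll start with the ribbon, with the gripper on the diagonal to miss the two brown figures.

Call:
arm_command(
  commands=[
    [[0.1, 0, 0, 0, 0, 0, -6.9], [0.1, 0, 0, 0, 0, 0, -6.9], [0.1, 0, 0, 0, 0, 0, -6.8], [0.1, -4.46, 0.76, 0, 0, 0, 0], [0.1, -4.46, 0.76, 0, 0, 0, 0]],
  ],
)

```text
time: 2.1
tcp_pos: [0.3313, -0.5403, 0.226]
ee_rot: [-0.0, -0.382, 0.924, 0.0]
wrist_force: [1.0, -0.1, -0.2]
grip_width: 0.079
grasp_force: 0.0
```

Call:
arm_command(
  commands=[
    [[0.1, -4.46, 0.76, 0, 0, 0, 0], [0.1, -4.46, 0.76, 0, 0, 0, 0], [0.1, -4.46, 0.76, 0, 0, 0, 0], [0.1, -4.46, 0.76, 0, 0, 0, 0], [0.1, -4.46, 0.76, 0, 0, 0, 0]],
  ],
)

```text
time: 2.6
tcp_pos: [0.4632, -0.3543, 0.2269]
ee_rot: [0.0, -0.383, 0.924, -0.0]
wrist_force: [2.0, -0.8, -0.1]
grip_width: 0.0788
grasp_force: 0.0
```

```bash
cat > go.py <<'E'
import sys; from h import *
from scipy.spatial.transform import Rotation as R
def go(*t):  # remaining shift in tool axes, cm
    s=r.read_state(); q=s["ee_rot"]; M=R.from_quat([q[1],q[2],q[3],q[0]]).as_matrix()
    print("t",round(s["time"],2),"tcp",s["tcp_pos"].round(4),"yaw_y",np.degrees(np.arctan2(M[1,1],M[0,1])).round(1),"tilt",np.degrees(np.arccos(-M[2,2])).round(2),"w",round(s["grip_width"],4),"F",np.round(s["wrist_force"],1),"g",round(float(np.max(s["grasp_force"])),1),"q6",round(s["qpos"][5],2))
    print("tool cm",(M.T@(np.array(t)-s["tcp_pos"])*100).round(2))
if __name__=="__main__": go(*map(float,sys.argv[1:4]))
E
python3 go.py .5145 -.2815 .01
python3 - <<'E'
from h import *
p,W=cloud("top"); x,y,z=W.reshape(-1,3).T
for a,b in [((.53,-.19),.035),((.43,-.29),.045),((.42,-.08),.04)]:
    m=(np.hypot(x-a[0],y-a[1])<b)&(z>.012); m2=m&(z>.05); print(a,z[m].max().round(3),x[m].min().round(3),x[m].max().round(3),y[m].min().round(3),y[m].max().round(3),"tall",x[m2].mean().round(3),y[m2].mean().round(3))
E
```

```text
t 2.6 tcp [ 0.4632 -0.3543  0.2269] yaw_y 135.1 tilt 0.04 w 0.0788 F [ 2.  -0.8 -0.1] g 0.0 q6 -0.47
tool cm [-8.77  1.52 21.69]
(0.53, -0.19) 0.655 0.495 0.562 -0.225 -0.155 tall 0.525 -0.188
(0.43, -0.29) 0.67 0.417 0.475 -0.334 -0.249 tall 0.444 -0.305
(0.42, -0.08) 0.723 0.38 0.453 -0.12 -0.061 tall 0.412 -0.094
```

Call:
arm_command(
  commands=[
    [[0.1, -4.46, 0.76, 0, 0, 0, 0], [0.1, -4.46, 0.76, 0, 0, 0, 0], [0.1, 0, 0, 4, 0, 0, 0], [0.1, 0, 0, 4, 0, 0, 0], [0.1, 0, 0, 4, 0, 0, 0]],
  ],
)

```text
time: 3.15
tcp_pos: [0.5151, -0.2815, 0.1058]
ee_rot: [0.001, -0.384, 0.923, -0.0]
wrist_force: [0.5, -0.0, -0.1]
grip_width: 0.0789
grasp_force: 0.0
```

```bash
python3 go.py .5145 -.2815 .008
```

```text
t 3.15 tcp [ 0.5151 -0.2815  0.1058] yaw_y 135.1 tilt 0.09 w 0.0789 F [ 0.5 -0.  -0.1] g 0.0 q6 -0.62
tool cm [0.05 0.05 9.78]
```

Call:
arm_command(
  commands=[
    [[0.1, 0, 0, 3.5, 0, 0, 0], [0.1, 0, 0, 3, 0, 0, 0], [0.1, 0, 0, 2, 0, 0, 0], [0.1, 0, 0, 1.1, 0, 0, 0], [0.1, 0, 0, 0, 0, 0, 0]],
  ],
)

```text
time: 3.65
tcp_pos: [0.5137, -0.2819, 0.0093]
ee_rot: [-0.001, -0.383, 0.924, 0.001]
wrist_force: [0.2, -0.1, 0.1]
grip_width: 0.0789
grasp_force: 0.0
```

Call:
arm_command(
  commands=[
    [[1, 0, 0, 0, 0, 0, 0], [1, 0, 0, 0, 0, 0, 0], [1, 0, 0, 0, 0, 0, 0], [1, 0, 0, 0, 0, 0, 0], [1, 0, 0, 0, 0, 0, 0]],
  ],
)

```text
time: 4.15
tcp_pos: [0.5155, -0.2822, 0.0119]
ee_rot: [0.001, -0.383, 0.924, -0.001]
wrist_force: [-0.6, 0.7, 6.7]
grip_width: 0.0635
grasp_force: 30.0
```

Call:
arm_command(
  commands=[
    [[1, 0, 0, -2, 0, 0, 0], [1, 0, 0, -4, 0, 0, 0], [1, 0, 0, -4, 0, 0, -7.5], [1, 0, 0, -3, 0, 0, -7.5], [1, 0, 0, 0, 0, 0, -7.5]],
  ],
)

```text
time: 4.65
tcp_pos: [0.5172, -0.2829, 0.146]
ee_rot: [0.003, -0.558, 0.83, -0.003]
wrist_force: [-0.1, -0.6, -0.3]
grip_width: 0.0632
grasp_force: 30.0
```

Call:
arm_command(
  commands=[
    [[1, 0, 0, 0, 0, 0, -7.5], [1, 0, 0, 0, 0, 0, -7.5], [1, 0, 0, 0, 0, 0, -7.4], [1, -2, 0, 0, 0, 0, 0], [1, -4, 0, 0, 0, 0, 0]],
  ],
)

```text
time: 5.15
tcp_pos: [0.5143, -0.2228, 0.1404]
ee_rot: [-0.0, -0.706, 0.708, -0.0]
wrist_force: [0.9, 1.1, -0.0]
grip_width: 0.0633
grasp_force: 30.0
```

```bash
python3 go.py .5335 .305 .12
```

```text
t 5.15 tcp [ 0.5143 -0.2228  0.1404] yaw_y 179.8 tilt 0.01 w 0.0633 F [ 0.9  1.1 -0. ] g 30.0 q6 0.06
tool cm [-52.79  -1.74   2.03]
```

Call:
arm_command(
  commands=[
    [[1, -4.4, -0.1, 0, 0, 0, 0], [1, -4.4, -0.1, 0, 0, 0, 0], [1, -4.4, -0.1, 0, 0, 0, 0], [1, -4.4, -0.1, 0, 0, 0, 0], [1, -4.4, -0.1, 0, 0, 0, 0]],
  ],
)

```text
time: 5.65
tcp_pos: [0.5194, -0.0003, 0.141]
ee_rot: [0.0, -0.707, 0.707, -0.0]
wrist_force: [1.4, 0.0, -1.0]
grip_width: 0.063
grasp_force: 30.0
```

Call:
arm_command(
  commands=[
    [[1, -4.4, -0.2, 0, 0, 0, 0], [1, -4.4, -0.2, 0, 0, 0, 0], [1, -4.4, -0.2, 0, 0, 0, 0], [1, -4.4, -0.2, 0, 0, 0, 0], [1, -4.4, -0.2, 0, 0, 0, 0]],
  ],
)

```text
time: 6.15
tcp_pos: [0.5296, 0.2198, 0.141]
ee_rot: [0.0, -0.707, 0.707, 0.0]
wrist_force: [1.6, -0.1, -0.4]
grip_width: 0.0631
grasp_force: 30.0
```

Call:
arm_command(
  commands=[
    [[1, -4.4, -0.1, 0, 0, 0, 0], [1, -3, -0.1, 0, 0, 0, 0], [1, -1.4, 0, 0, 0, 0, 0], [1, 0, 0, 4, 0, 0, 0], [1, 0, 0, 2, 0, 0, 0]],
  ],
)

```text
time: 6.65
tcp_pos: [0.5308, 0.3055, 0.0785]
ee_rot: [-0.001, -0.707, 0.707, 0.0]
wrist_force: [0.0, -1.2, -1.5]
grip_width: 0.0632
grasp_force: 30.0
```

```bash
python3 go.py .5335 .305 .025
```

```text
t 6.65 tcp [0.5308 0.3055 0.0785] yaw_y 180.0 tilt 0.11 w 0.0632 F [ 0.  -1.2 -1.5] g 30.0 q6 -0.84
tool cm [ 0.05 -0.28  5.35]
```

Call:
arm_command(
  commands=[
    [[1, 0, -0.2, 2, 0, 0, 0], [1, 0, 0, 1.5, 0, 0, 0], [1, 0, 0, 1, 0, 0, 0], [1, 0, 0, 0.5, 0, 0, 0], [1, 0, 0, 0, 0, 0, 0]],
  ],
)

```text
time: 7.15
tcp_pos: [0.5339, 0.3056, 0.0303]
ee_rot: [-0.0, -0.707, 0.707, -0.0]
wrist_force: [0.1, 0.5, -0.5]
grip_width: 0.0631
grasp_force: 30.0
```

```bash
python3 go.py .5335 .305 .025
```

```text
t 7.15 tcp [0.5339 0.3056 0.0303] yaw_y 179.9 tilt 0.04 w 0.0631 F [ 0.1  0.5 -0.5] g 30.0 q6 -0.84
tool cm [0.06 0.04 0.53]
```

Call:
arm_command(
  commands=[
    [[1, 0, 0, 0.2, 0, 0, 0], [1, 0, 0, 0.2, 0, 0, 0], [1, 0, 0, 0, 0, 0, 0], [0.1, 0, 0, 0, 0, 0, 0], [0.1, 0, 0, 0, 0, 0, 0]],
  ],
)

```text
time: 7.65
tcp_pos: [0.5342, 0.3061, 0.0269]
ee_rot: [0.0, -0.707, 0.707, -0.0]
wrist_force: [0.7, -0.2, 1.2]
grip_width: 0.0737
grasp_force: 0.0
```

Call:
arm_command(
  commands=[
    [[0, 0, 0, 0, 0, 0, 0], [0, 0, 0, -2, 0, 0, 0], [0, 0, 0, -4, 0, 0, 0], [0, 0, 0, -4, 0, 0, 0], [0, 4.5, 0, 0, 0, 0, 0]],
  ],
)

```text
time: 8.15
tcp_pos: [0.5378, 0.2661, 0.1326]
ee_rot: [-0.006, 0.709, -0.706, 0.001]
wrist_force: [0.1, -0.1, 0.0]
grip_width: 0.0876
grasp_force: 0.0
```

Call:
arm_command(
  commands=[
    [[0, 4.8, 0.4, 0, 0, 0, 0], [0, 4.8, 0.5, 0, 0, 0, 0], [0, 4.8, 0.6, 0, 0, 0, 0], [0, 4.8, 0.6, 0, 0, 0, 0], [0, 4.8, 0.6, 0, 0, 0, 0]],
  ],
)

```text
time: 8.65
tcp_pos: [0.5063, 0.0193, 0.1269]
ee_rot: [0.0, -0.707, 0.707, -0.0]
wrist_force: [0.6, 0.1, -0.7]
grip_width: 0.0876
grasp_force: 0.0
```

```bash
python3 go.py .437 -.377 .01; python3 - <<'E'
from h import *
for c in ("top","scene"):
    p,W=cloud(c); top("ribbon_spool_center",c,W,(.5335,.305),.036)
    if c=="scene": cv2.imwrite("pics/c2.png",cv2.resize(p[110:280,180:460],None,fx=2.8,fy=2.8))
E
```

```text
t 8.65 tcp [0.5063 0.0193 0.1269] yaw_y 180.0 tilt 0.04 w 0.0876 F [ 0.6  0.1 -0.7] g 0.0 q6 -0.43
tool cm [39.63  6.93 11.68]
ribbon_spool_center scene 0.59 166 mean [0.5345 0.3026 0.0369] circ 0.529 0.3032 R 0.037
```

Call:
arm_command(
  commands=[
    [[0, 4.6, 0.8, 0, 0, 0, 0], [0, 4.6, 0.8, 0, 0, 0, 0], [0, 4.6, 0.8, 0, 0, 0, 0], [0, 4.6, 0.8, 0, 0, 0, 0], [0, 4.6, 0.8, 0, 0, 0, 0]],
  ],
)

```text
time: 9.35
tcp_pos: [0.4672, -0.2096, 0.1268]
ee_rot: [-0.0, 0.708, -0.707, 0.0]
wrist_force: [1.7, 0.7, 0.5]
grip_width: 0.0875
grasp_force: 0.0
```

Call:
arm_command(
  commands=[
    [[0, 4.6, 0.8, 0, 0, 0, 0], [0, 4.6, 0.8, 0, 0, 0, 0], [0, 4.6, 0.8, 0, 0, 0, 0], [0, 2.8, 0.5, 0, 0, 0, 0], [0.05, 0, 0, 3, 0, 0, 0]],
  ],
)

```text
time: 9.85
tcp_pos: [0.4407, -0.3788, 0.0994]
ee_rot: [0.001, -0.707, 0.708, -0.004]
wrist_force: [1.4, 1.1, -0.7]
grip_width: 0.0848
grasp_force: 0.0
```

```bash
python3 go.py .437 -.377 .01
```

```text
t 9.85 tcp [ 0.4407 -0.3788  0.0994] yaw_y 179.9 tilt 0.43 w 0.0848 F [ 1.4  1.1 -0.7] g 0.0 q6 0.37
tool cm [-0.22  0.42  8.94]
```

Call:
arm_command(
  commands=[
    [[0.05, 0, 0, 3, 0, 0, 0], [0.05, 0, 0, 3, 0, 0, 0], [0.05, 0, 0, 1.8, 0, 0, 0], [0.05, 0, 0, 0.9, 0, 0, 0], [0.05, 0, 0, 0, 0, 0, 0]],
  ],
)

```text
time: 10.35
tcp_pos: [0.4377, -0.3741, 0.0084]
ee_rot: [0.0, 0.707, -0.707, -0.001]
wrist_force: [-0.5, -0.7, 0.4]
grip_width: 0.0829
grasp_force: 0.0
```

Call:
arm_command(
  commands=[
    [[1, 0, 0, 0, 0, 0, 0], [1, 0, 0, 0, 0, 0, 0], [1, 0, 0, 0, 0, 0, 0], [1, 0, 0, 0, 0, 0, 0], [1, 0, 0, 0, 0, 0, 0]],
  ],
)

```text
time: 10.85
tcp_pos: [0.4381, -0.3752, 0.0106]
ee_rot: [0.0, -0.707, 0.707, -0.001]
wrist_force: [0.3, 2.4, 5.8]
grip_width: 0.0624
grasp_force: 30.0
```

```bash
python3 go.py .437 -.377 .15
```

```text
t 10.85 tcp [ 0.4381 -0.3752  0.0106] yaw_y 180.0 tilt 0.1 w 0.0624 F [0.3 2.4 5.8] g 30.0 q6 0.37
tool cm [  0.19   0.09 -13.94]
```

Call:
arm_command(
  commands=[
    [[1, 0, 0, -2, 0, 0, 0], [1, 0, 0, -4, 0, 0, 0], [1, 0, 0, -4, 0, 0, 0], [1, 0, 0, -3, 0, 0, 0], [1, -3, -0.5, 0, 0, 0, 0]],
  ],
)

```text
time: 11.35
tcp_pos: [0.4448, -0.3478, 0.1444]
ee_rot: [0.001, -0.706, 0.708, -0.004]
wrist_force: [0.3, 0.6, -1.8]
grip_width: 0.0623
grasp_force: 30.0
```

Call:
arm_command(
  commands=[
    [[1, -4.5, -0.8, 0, 0, 0, 0], [1, -4.5, -0.8, 0, 0, 0, 0], [1, -4.5, -0.8, 0, 0, 0, 0], [1, -4.5, -0.8, 0, 0, 0, 0], [1, -4.5, -0.8, 0, 0, 0, 0]],
  ],
)

```text
time: 11.85
tcp_pos: [0.4825, -0.1183, 0.1398]
ee_rot: [0.0, -0.707, 0.708, -0.0]
wrist_force: [0.3, -1.1, -1.3]
grip_width: 0.062
grasp_force: 30.0
```

Call:
arm_command(
  commands=[
    [[1, -4.5, -0.8, 0, 0, 0, 0], [1, -4.5, -0.8, 0, 0, 0, 0], [1, -4.5, -0.8, 0, 0, 0, 0], [1, -4.5, -0.8, 0, 0, 0, 0], [1, -4.5, -0.8, 0, 0, 0, 0]],
  ],
)

```text
time: 12.35
tcp_pos: [0.5227, 0.1068, 0.1398]
ee_rot: [0.0, -0.707, 0.707, 0.0]
wrist_force: [1.1, -0.1, -1.6]
grip_width: 0.062
grasp_force: 30.0
```

Call:
arm_command(
  commands=[
    [[1, -4.5, -0.8, 0, 0, 0, 0], [1, -4.5, -0.8, 0, 0, 0, 0], [1, -2.4, -0.2, 0, 0, 0, 0], [1, 0, 0, 1, 0, 0, 0], [1, 0, 0, 3, 0, 0, 0]],
  ],
)

```text
time: 12.85
tcp_pos: [0.5423, 0.2206, 0.1013]
ee_rot: [-0.002, 0.707, -0.707, 0.0]
wrist_force: [0.3, -0.2, -1.4]
grip_width: 0.0621
grasp_force: 30.0
```

```bash
python3 go.py .541 .2195 .0275
```

```text
t 12.85 tcp [0.5423 0.2206 0.1013] yaw_y -179.9 tilt 0.29 w 0.0621 F [ 0.3 -0.2 -1.4] g 30.0 q6 -0.72
tool cm [0.13 0.16 7.38]
```

Call:
arm_command(
  commands=[
    [[1, 0, 0.1, 3, 0, 0, 0], [1, 0, 0, 2.5, 0, 0, 0], [1, 0, 0, 1.2, 0, 0, 0], [1, 0, 0, 0.5, 0, 0, 0], [1, 0, 0, 0, 0, 0, 0]],
  ],
)

```text
time: 13.35
tcp_pos: [0.54, 0.2186, 0.0275]
ee_rot: [-0.0, -0.707, 0.708, -0.0]
wrist_force: [0.8, -0.2, -0.1]
grip_width: 0.0621
grasp_force: 30.0
```

```bash
python3 go.py .541 .2195 .0255
```

```text
t 13.35 tcp [0.54   0.2186 0.0275] yaw_y 179.9 tilt 0.03 w 0.0621 F [ 0.8 -0.2 -0.1] g 30.0 q6 -0.72
tool cm [-0.09 -0.1   0.2 ]
```

Call:
arm_command(
  commands=[
    [[1, -0.1, -0.1, 0.1, 0, 0, 0], [1, 0, 0, 0.1, 0, 0, 0], [1, 0, 0, 0, 0, 0, 0], [0.1, 0, 0, 0, 0, 0, 0], [0.1, 0, 0, 0, 0, 0, 0]],
  ],
)

```text
time: 13.85
tcp_pos: [0.5412, 0.2202, 0.026]
ee_rot: [0.0, -0.707, 0.707, -0.0]
wrist_force: [0.2, 0.7, 0.1]
grip_width: 0.0728
grasp_force: 0.0
```

Call:
arm_command(
  commands=[
    [[0, 0, 0, 0, 0, 0, 0], [0, 0, 0, -2, 0, 0, 0], [0, 0, 0, -4, 0, 0, 0], [0, 0, 0, -4, 0, 0, 0], [0, 4, 1, 0, 0, 0, 0]],
  ],
)

```text
time: 14.35
tcp_pos: [0.5356, 0.1843, 0.1314]
ee_rot: [-0.005, 0.708, -0.706, 0.002]
wrist_force: [0.7, -0.3, -0.3]
grip_width: 0.0877
grasp_force: 0.0
```

Call:
arm_command(
  commands=[
    [[0, 4.6, 1.2, 0, 0, 0, 0], [0, 4.6, 1.2, 0, 0, 0, 0], [0, 4.6, 1.2, 0, 0, 0, 0], [0, 4.6, 1.2, 0, 0, 0, 0], [0, 4.6, 1.2, 0, 0, 0, 0]],
  ],
)

```text
time: 14.85
tcp_pos: [0.47, -0.0515, 0.1259]
ee_rot: [0.0, -0.707, 0.707, -0.0]
wrist_force: [1.8, -0.7, 0.9]
grip_width: 0.0872
grasp_force: 0.0
```

```bash
python3 go.py .4365 -.1975 .022; python3 - <<'E'
from h import *
for c in ("top","scene"):
    p,W=cloud(c); top("ribbon_spool_center",c,W,(.5335,.305),.036); top("pot_center",c,W,(.541,.218),.048)
    if c=="top": cv2.imwrite("pics/c3.png",cv2.resize(p[140:275,190:530],None,fx=2.35,fy=2.35))
E
```

```text
t 14.85 tcp [ 0.47   -0.0515  0.1259] yaw_y 180.0 tilt 0.05 w 0.0872 F [ 1.8 -0.7  0.9] g 0.0 q6 -0.31
tool cm [14.6   3.36 10.39]
pot_center top 0.46 123 mean [0.5577 0.2243 0.0469] circ 0.5531 0.2223 R 0.0263
ribbon_spool_center scene 0.61 164 mean [0.534  0.3023 0.0373] circ 0.5318 0.3058 R 0.0359
```

View pics/c3.png

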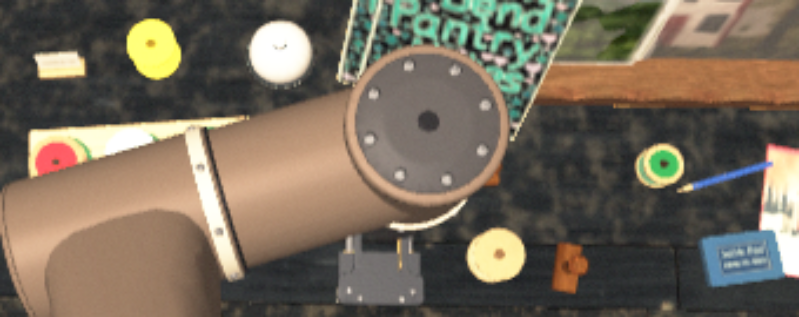

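The red ribbon is on disc 1 at (55,158) and the pot is on disc 2 at (130,145), partly hidden by the arm. Twine is next.

Call:
arm_command(
  commands=[
    [[0, 4.6, 1.1, 0, 0, 0, 0], [0, 4.6, 1.1, 0, 0, 0, 0], [0, 3.4, 0.8, 0, 0, 0, 0], [0.05, 2, 0.4, 0, 0, 0, 0], [0.1, 0, 0, 3, 0, 0, 0]],
  ],
)

```text
time: 15.65
tcp_pos: [0.4399, -0.1972, 0.0981]
ee_rot: [0.002, -0.707, 0.707, -0.003]
wrist_force: [0.3, 0.1, -1.1]
grip_width: 0.0809
grasp_force: 0.0
```

```bash
python3 go.py .4365 -.1975 .022
```

```text
t 15.65 tcp [ 0.4399 -0.1972  0.0981] yaw_y 180.0 tilt 0.4 w 0.0809 F [ 0.3  0.1 -1.1] g 0.0 q6 0.01
tool cm [0.02 0.39 7.61]
```

Call:
arm_command(
  commands=[
    [[0.1, 0, 0.1, 3, 0, 0, 0], [0.1, 0, 0, 2.5, 0, 0, 0], [0.1, 0, 0, 1.5, 0, 0, 0], [0.1, 0, 0, 0.4, 0, 0, 0], [0.1, 0, 0, 0, 0, 0, 0]],
  ],
)

```text
time: 16.15
tcp_pos: [0.436, -0.1952, 0.0212]
ee_rot: [0.0, 0.707, -0.707, -0.0]
wrist_force: [-0.5, 0.2, 1.5]
grip_width: 0.0788
grasp_force: 0.0
```

Call:
arm_command(
  commands=[
    [[1, 0, 0, 0, 0, 0, 0], [1, 0, 0, 0, 0, 0, 0], [1, 0, 0, 0, 0, 0, 0], [1, 0, 0, 0, 0, 0, 0], [1, 0, 0, 0, 0, 0, 0]],
  ],
)

```text
time: 16.65
tcp_pos: [0.4361, -0.196, 0.0222]
ee_rot: [0.0, -0.707, 0.707, -0.0]
wrist_force: [-0.3, 1.7, 7.0]
grip_width: 0.0556
grasp_force: 30.0
```

```bash
python3 go.py .548 .1305 .15
```

```text
t 16.65 tcp [ 0.4361 -0.196   0.0222] yaw_y 180.0 tilt 0.07 w 0.0556 F [-0.3  1.7  7. ] g 30.0 q6 0.01
tool cm [-32.66 -11.18 -12.76]
```

Call:
arm_command(
  commands=[
    [[1, 0, 0, -2, 0, 0, 0], [1, 0, 0, -4, 0, 0, 0], [1, 0, 0, -4, 0, 0, 0], [1, 0, 0, -3, 0, 0, 0], [1, -2.4, -0.8, 0, 0, 0, 0]],
  ],
)

```text
time: 17.15
tcp_pos: [0.4456, -0.1732, 0.156]
ee_rot: [0.002, -0.706, 0.708, -0.003]
wrist_force: [1.2, 1.5, -0.3]
grip_width: 0.0555
grasp_force: 30.0
```

Call:
arm_command(
  commands=[
    [[1, -4.4, -1.5, 0, 0, 0, 0], [1, -4.4, -1.5, 0, 0, 0, 0], [1, -4.4, -1.5, 0, 0, 0, 0], [1, -4.4, -1.5, 0, 0, 0, 0], [1, -4.4, -1.5, 0, 0, 0, 0]],
  ],
)

```text
time: 17.65
tcp_pos: [0.5189, 0.0498, 0.1517]
ee_rot: [0.0, -0.707, 0.707, -0.0]
wrist_force: [2.0, -0.7, -0.4]
grip_width: 0.0556
grasp_force: 30.0
```

Call:
arm_command(
  commands=[
    [[1, -4.4, -1.5, 0, 0, 0, 0], [1, -4, -1.4, 0, 0, 0, 0], [1, 0, 0, 0, 0, 0, 0], [1, 0, 0, 2, 0, 0, 0], [1, 0, 0, 3, 0, 0, 0]],
  ],
)

```text
time: 18.15
tcp_pos: [0.5488, 0.1327, 0.1024]
ee_rot: [0.002, -0.707, 0.707, -0.0]
wrist_force: [-0.6, 0.1, -0.7]
grip_width: 0.0554
grasp_force: 30.0
```

```bash
python3 go.py .548 .1315 .0375
```

```text
t 18.15 tcp [0.5488 0.1327 0.1024] yaw_y 180.0 tilt 0.2 w 0.0554 F [-0.6  0.1 -0.7] g 30.0 q6 -0.58
tool cm [0.13 0.1  6.49]
```

Call:
arm_command(
  commands=[
    [[1, 0, 0, 3, 0, 0, 0], [1, 0, 0, 2, 0, 0, 0], [1, 0, 0, 0.9, 0, 0, 0], [1, 0, 0, 0.3, 0, 0, 0], [1, 0, 0, 0, 0, 0, 0]],
  ],
)

```text
time: 18.65
tcp_pos: [0.5482, 0.1319, 0.0399]
ee_rot: [0.0, -0.707, 0.707, -0.0]
wrist_force: [-0.8, -0.8, -0.9]
grip_width: 0.0556
grasp_force: 30.0
```

```bash
python3 go.py .548 .1315 .0365
```

```text
t 18.65 tcp [0.5482 0.1319 0.0399] yaw_y 179.9 tilt 0.02 w 0.0556 F [-0.8 -0.8 -0.9] g 30.0 q6 -0.58
tool cm [0.04 0.02 0.34]
```

Call:
arm_command(
  commands=[
    [[1, 0, 0, 0.2, 0, 0, 0], [1, 0, 0, 0.1, 0, 0, 0], [1, 0, 0, 0, 0, 0, 0], [0.2, 0, 0, 0, 0, 0, 0], [0, 0, 0, 0, 0, 0, 0]],
  ],
)

```text
time: 19.15
tcp_pos: [0.5481, 0.1321, 0.0369]
ee_rot: [0.0, -0.707, 0.707, -0.0]
wrist_force: [-0.8, -0.7, -0.6]
grip_width: 0.0662
grasp_force: 0.0
```

Call:
arm_command(
  commands=[
    [[0, 0, 0, 0, 0, 0, 0], [0, 0, 0, -2, 0, 0, 0], [0, 0, 0, -4, 0, 0, 0], [0, 0, 0, -4, 0, 0, 0], [0, 4, 0.3, 0, 0, 0, 0]],
  ],
)

```text
time: 19.65
tcp_pos: [0.5492, 0.0955, 0.1425]
ee_rot: [-0.005, 0.709, -0.706, 0.002]
wrist_force: [0.8, -0.5, 0.5]
grip_width: 0.0875
grasp_force: 0.0
```

Call:
arm_command(
  commands=[
    [[0, 4.6, 0.4, 0, 0, 0, 0], [0, 4.6, 0.4, 0, 0, 0, 0], [0, 4.6, 0.3, 0, 0, 0, 0], [0, 4.8, 0.3, 0, 0, 0, 0], [0, 0, 0, 0, 0, 0, 0]],
  ],
)

```text
time: 20.15
tcp_pos: [0.5296, -0.0984, 0.1365]
ee_rot: [-0.0, -0.705, 0.709, 0.0]
wrist_force: [0.7, 0.7, -0.2]
grip_width: 0.0875
grasp_force: 0.0
```

```bash
python3 go.py .531 -.0935 .035;  python3 - <<'E'
from h import *
p,W=cloud("scene"); top("ribbon_spool_center","scene",W,(.5335,.305),.036); top("pot_center","scene",W,(.541,.218),.048); top("twine_spool_center","scene",W,(.548,.13),.066)
E
```

```text
t 20.15 tcp [ 0.5296 -0.0984  0.1365] yaw_y 179.7 tilt 0.04 w 0.0875 F [ 0.7  0.7 -0.2] g 0.0 q6 -0.19
tool cm [-0.5  -0.15 10.15]
ribbon_spool_center scene 0.66 154 mean [0.5354 0.3012 0.0372] circ 0.5332 0.3021 R 0.0365
pot_center scene 0.72 169 mean [0.5444 0.2124 0.0491] circ 0.5413 0.2154 R 0.0347
twine_spool_center scene 0.69 146 mean [0.5492 0.1266 0.0668] circ 0.5482 0.1272 R 0.0296
```

Call:
arm_command(
  commands=[
    [[0, 0, 0, 2, 0, 0, 0], [0, 0, 0, 0, 0, 0, 0], [0, 0, 0, 0, 0, 0, 0]],
  ],
)

```text
time: 20.65
tcp_pos: [0.5307, -0.0931, 0.1165]
ee_rot: [0.0, 0.707, -0.707, -0.0]
wrist_force: [-0.4, -0.2, 1.0]
grip_width: 0.0878
grasp_force: 0.0
```

```bash
python3 go.py .531 -.0935 .035
```

```text
t 20.65 tcp [ 0.5307 -0.0931  0.1165] yaw_y -179.9 tilt 0.06 w 0.0878 F [-0.4 -0.2  1. ] g 0.0 q6 -0.19
tool cm [ 0.04 -0.04  8.15]
```

Call:
arm_command(
  commands=[
    [[0, 0, 0, 3, 0, 0, 0], [0, 0, 0, 3, 0, 0, 0], [0, 0, 0, 1.5, 0, 0, 0], [0, 0, 0, 0.6, 0, 0, 0], [0, 0, 0, 0, 0, 0, 0]],
  ],
)

```text
time: 21.15
tcp_pos: [0.5309, -0.0936, 0.0356]
ee_rot: [0.0, 0.707, -0.707, -0.0]
wrist_force: [0.1, 0.5, -0.4]
grip_width: 0.0875
grasp_force: 0.0
```

Call:
arm_command(
  commands=[
    [[1, 0, 0, 0, 0, 0, 0], [1, 0, 0, 0, 0, 0, 0], [1, 0, 0, 0, 0, 0, 0], [1, 0, 0, 0, 0, 0, 0], [1, 0, 0, 0, 0, 0, 0]],
  ],
)

```text
time: 21.65
tcp_pos: [0.5316, -0.0939, 0.0363]
ee_rot: [0.001, -0.707, 0.707, -0.001]
wrist_force: [-0.2, 0.2, 3.8]
grip_width: 0.0607
grasp_force: 30.0
```

```bash
python3 go.py .555 .042 .12
```

```text
t 21.65 tcp [ 0.5316 -0.0939  0.0363] yaw_y 180.0 tilt 0.1 w 0.0607 F [-0.2  0.2  3.8] g 30.0 q6 -0.19
tool cm [-13.6   -2.35  -8.37]
```

Call:
arm_command(
  commands=[
    [[1, 0, 0, -2, 0, 0, 0], [1, 0, 0, -3, 0, 0, 0], [1, 0, 0, -2, 0, 0, 0], [1, -3, -0.5, 0, 0, 0, 0], [1, -4, -0.7, 0, 0, 0, 0]],
  ],
)

```text
time: 22.15
tcp_pos: [0.5424, -0.0244, 0.1062]
ee_rot: [0.0, -0.706, 0.709, -0.0]
wrist_force: [1.4, 0.9, -1.5]
grip_width: 0.061
grasp_force: 30.0
```

Call:
arm_command(
  commands=[
    [[1, -4, -0.7, 0, 0, 0, 0], [1, -2.6, -0.5, 0, 0, 0, 0], [1, 0, 0, 1, 0, 0, 0], [1, 0, 0, 2, 0, 0, 0], [1, 0, 0, 0, 0, 0, 0]],
  ],
)

```text
time: 22.65
tcp_pos: [0.5523, 0.0412, 0.0728]
ee_rot: [-0.002, -0.707, 0.708, 0.001]
wrist_force: [-0.9, -0.5, -3.2]
grip_width: 0.0606
grasp_force: 30.0
```

```bash
python3 go.py .555 .042 .0505
```

```text
t 22.65 tcp [0.5523 0.0412 0.0728] yaw_y 179.9 tilt 0.33 w 0.0606 F [-0.9 -0.5 -3.2] g 30.0 q6 -0.43
tool cm [-0.08 -0.29  2.23]
```

Call:
arm_command(
  commands=[
    [[1, 0, -0.1, 1.2, 0, 0, 0], [1, 0, 0, 0.5, 0, 0, 0], [1, 0, 0, 0.2, 0, 0, 0], [1, 0, 0, 0, 0, 0, 0], [1, 0, 0, 0, 0, 0, 0]],
  ],
)

```text
time: 23.15
tcp_pos: [0.556, 0.0418, 0.0569]
ee_rot: [0.0, -0.707, 0.707, -0.0]
wrist_force: [0.5, -0.2, -2.6]
grip_width: 0.0611
grasp_force: 30.0
```

```bash
python3 go.py .555 .042 .0505
```

```text
t 23.15 tcp [0.556  0.0418 0.0569] yaw_y 179.9 tilt 0.03 w 0.0611 F [ 0.5 -0.2 -2.6] g 30.0 q6 -0.43
tool cm [-0.02  0.1   0.64]
```

Call:
arm_command(
  commands=[
    [[1, 0, 0, 0.3, 0, 0, 0], [1, 0, 0, 0.2, 0, 0, 0], [1, 0, 0, 0.1, 0, 0, 0], [1, 0, 0, 0, 0, 0, 0], [1, 0, 0, 0, 0, 0, 0]],
  ],
)

```text
time: 23.65
tcp_pos: [0.5558, 0.042, 0.0506]
ee_rot: [-0.0, -0.707, 0.707, -0.0]
wrist_force: [0.5, 0.1, -1.7]
grip_width: 0.0609
grasp_force: 30.0
```

Call:
arm_command(
  commands=[
    [[0.2, 0, 0, 0, 0, 0, 0], [0, 0, 0, 0, 0, 0, 0], [0, 0, 0, 0, 0, 0, 0], [0, 0, 0, -2, 0, 0, 0], [0, 0, 0, -4, 0, 0, 0]],
  ],
)

```text
time: 24.15
tcp_pos: [0.5537, 0.0413, 0.1085]
ee_rot: [-0.003, -0.707, 0.708, 0.001]
wrist_force: [1.3, 1.1, -0.6]
grip_width: 0.0871
grasp_force: 0.0
```

Call:
arm_command(
  commands=[
    [[0, 0, 0, -4, 0, 0, 0], [0, 2, 0, -2, 0, 0, 0], [0, 4.5, 0, 0, 0, 0, 0], [0, 4.5, 0, 0, 0, 0, 0], [0, 4.5, 0, 0, 0, 0, 0]],
  ],
)

```text
time: 24.65
tcp_pos: [0.5557, -0.1143, 0.1712]
ee_rot: [-0.001, 0.707, -0.707, 0.0]
wrist_force: [1.2, 0.7, -0.1]
grip_width: 0.0877
grasp_force: 0.0
```

Call:
arm_command(
  commands=[
    [[0, 4.5, 1, 0, 0, 0, 0], [0, 4.5, 1, 0, 0, 0, 0], [0, 4.5, 1, 0, 0, 0, 0], [0, 4.5, 1, 0, 0, 0, 0], [0, 4.5, 1, 0, 0, 0, 0]],
  ],
)

```text
time: 25.15
tcp_pos: [0.5049, -0.3398, 0.1709]
ee_rot: [0.0, -0.707, 0.707, -0.0]
wrist_force: [0.9, -0.5, 0.5]
grip_width: 0.0876
grasp_force: 0.0
```

```bash
python3 go.py .555 .042 .0505; python3 - <<'E'
from h import *
p,W=cloud("top"); cv2.imwrite("pics/c5.png",cv2.resize(p[140:275,190:530],None,fx=2.35,fy=2.35))
def chk(c,W):
    for n,a,h in [("ribbon_spool_center",(.5335,.305),.036),("pot_center",(.541,.218),.048),("twine_spool_center",(.548,.13),.066),("candle_glass_center",(.555,.042),.09)]: top(n,c,W,a,h,rad=.03)
chk("top",W); p,W=cloud("scene"); chk("scene",W)
E
```

```text
t 25.15 tcp [ 0.5049 -0.3398  0.1709] yaw_y 180.0 tilt 0.03 w 0.0876 F [ 0.9 -0.5  0.5] g 0.0 q6 0.27
tool cm [-38.19  -4.98  12.03]
ribbon_spool_center top 0.94 434 mean [0.5332 0.3067 0.0349] circ 0.5335 0.307 R 0.0324
pot_center top 0.84 390 mean [0.5398 0.2173 0.047 ] circ 0.5399 0.2185 R 0.0309
candle_glass_center top 0.88 56 mean [0.5559 0.0441 0.0872] circ 0.5557 0.0446 R 0.0313
ribbon_spool_center scene 0.47 147 mean [0.536  0.3006 0.037 ] circ 0.5338 0.3016 R 0.0329
pot_center scene 0.5 178 mean [0.5434 0.2142 0.049 ] circ 0.5396 0.2149 R 0.0359
twine_spool_center scene 0.61 148 mean [0.5481 0.1276 0.0669] circ 0.5472 0.1306 R 0.0306
candle_glass_center scene 0.87 43 mean [0.5627 0.0335 0.0874] circ 0.5551 0.0409 R 0.0332
```

View pics/c5.png

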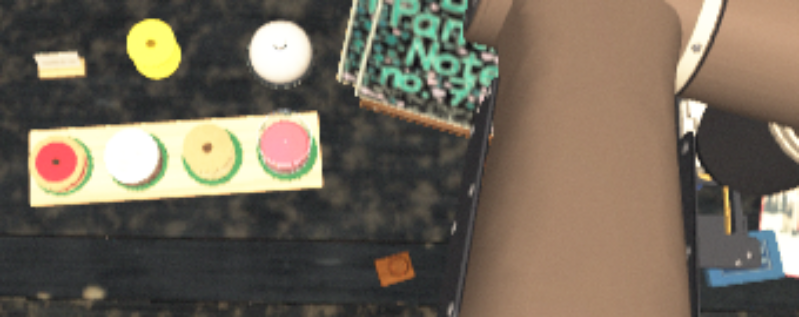

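The final view shows ribbon, pot, twine and candle at (60,165), (133,155), (210,153) and (287,145). The measured ones sit upright within about 2 mm of their disc centres, in the right order, and the robot is clear of them.

Call:
arm_command(
  commands=[
    [[0, 0, 0, 0, 0, 0, 0], [0, 0, 0, 0, 0, 0, 0], [0, 0, 0, 0, 0, 0, 0]],
  ],
)

```text
time: 25.95
tcp_pos: [0.5057, -0.3377, 0.1706]
ee_rot: [0.0, -0.707, 0.707, -0.0]
wrist_force: [0.3, 0.7, 0.2]
grip_width: 0.0878
grasp_force: 0.0
```

```bash
python3 -c "
from cell import r
print(r.sign_off())"
```

```text
the job is handed in; nothing more can be done
None
```

I set out the gift set and handed it in at about 26 s: ribbon spool, pot, twine spool and candle glass upright on discs 1 to 4, each within about 2 mm of centre, price block behind the ribbon and bell behind the candle; the hand-in returned no verdict.

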